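# Release the chest's spring catch with a dowel through its back hole

## Robot

A 6-joint arm with a two-finger parallel gripper is mounted at the origin on a cart in front of the work surface, level with it; the furniture and walls round the work are solid. World frame = base frame: x ahead of the robot, y to its left, z up, the work surface at z = 0. Lengths are in mm, angles in rad, forces in N, time in s.
With the tool pointing down it reaches from about 350 to 975 mm from the base axis. Payload 7.1 kg.
Tool frame: the origin (TCP) lies at the centre of the arm's flange, where the gripper is bolted on; the fingertips stand 182 mm ahead of it and the grasp point (between the pads) lies 163 mm ahead of it; z points along the fingers, y is the line along which they close (so a half turn about z gives the same grasp; the last joint's range is limited). The gripper opens to 88 mm and grips with 3 to 60 N. Pads are 20 mm wide; open, the fingers measure 115 mm over their backs; the gripper's body (75 mm by 178 mm) begins 61 mm behind the grasp point.
Start: joints at [-1.177, 0.423, 1.63, -0, 1.089, -0.019], TCP at [250.751, -572.478, 404.675] pointing down, gripper open.
Joint ranges: [-3, 3], [-0.9, 2.11], [0.09, 2.58], [-1.31, 4.45], [0.11, 2.69], [-2.54, 2.54]. Speed limits (rad/s): [2.39, 2.39, 3.01, 3.14, 3.14, 3.14].

## Interface

Orientations are given as a rotation vector (axis times angle).
In Python, from workcell import readout, get_image, ctrl gives the robot as it stands.
- The arm moves only by the tool step_arm, never from a script. Its argument "targets" is a list that holds one entry, the list of rows, each a list of 7 numbers: the shift along the world's x, y, z as a fraction of full scale, then the turn, a rotation vector about the world's x, y, z as a fraction of full scale, then the opening, from 0 (shut) to 1 (fully open). In form: [[[dx, dy, dz, wx, wy, wz, claw], ...]]. A call has exactly 5 rows; each row shifts and turns the commanded pose from where the row before left it; what a row does not reach is not made up. Full scale, the value 1, is 0.05 m for a shift and 4 degrees for a turn. A row lasts 1/8 s, in which the tool goes at most 62.5 mm and 10.7 degrees, less where a joint would pass 70% of its speed; a pose out of reach is approached as far as the arm can. A call with a number of a shift or a turn outside -1 to 1 is refused whole. A call with a gripper value outside its range is refused whole. The fingers move at their own pace and stop on an object; the grip force is fixed at half the most. Time passes only in rows, so rows that do not move let the fingers close, or fill a call up. It gives the time, the measured TCP pose, the force, the opening and the grip force at its end, in the units of the state.
- readout.get_obs(): the state, without advancing time (a new reading comes with each control period).
- get_image(name): name is "scene" or "top"; returns a dict with "pixels" (480x640x3 uint8, red, green, blue), "intrinsics" (3x3 intrinsics, pixels), "extrinsics" (4x4, takes a point from world to camera coordinates). Camera axes: x right, y down, z forward; pixel columns grow to the right and rows downward; lengths in mm; the calibration is good to about 2 mm. A picture is of the moment at which its call begins. There is no depth.
- ctrl.close_job(): hands the job in; it is judged then, once.
The state is a dict: "t": time; "qpos": joint angles; "qvel": joint speeds; "joint_torque": joint torques, N m; "ee_pos": TCP position; "orientation": TCP orientation; "ft_force": force on the tool from outside, world axes, zero at the start; "moment": the same for the moment, N m; "width": finger opening in mm; "grasp_force": force on a finger pad.
Only numpy, scipy, OpenCV 4.12 (cv2) and the standard library are available. Lean on these libraries where they do the work, as an engineer would, in place of code of your own. Each camera call takes 0.05 s, during which the arm holds its last target. There are 200 camera calls.

## Task

The little blue drawer chest is held shut by a spring catch that can only be released from behind, through the small hole in the floor of the groove on its top. Take the wooden dowel from its stand, find the hole with its tapered tip, press the catch gently through it, with no more force than it needs (always well under 22 N), until the drawer springs open. Then put the dowel back upright, fully home in its stand, and leave the drawer open and the things standing around undisturbed.

Things in the scene. Friction and masses are not known exactly. Their poses are not given: they have to be found in the camera images.
- chest: Blue sheet metal chest, fixed to the bench, 150 mm deep, 180 mm wide, 95 mm high. Origin under its middle; x points from the grey drawer front to the back (away from the robot at yaw 0), y to its left, z up. Screw heads stand 1.5 mm proud at the top's corners. The dowel must never press on any part of it (groove, plate, catch) with 22 N or more.
- groove (a point): The -y (right) end of the groove's floor, on its centre line: 90 mm up, at x = 25, y = -36 mm from the chest's origin; axes as the chest. The groove is a slot in the top, 5 mm deep, 14 mm wide (x), 72 mm long (y). Its floor is a flat aluminium plate 5 mm thick with one through hole, 12 mm wide, on the centre line. The hole is not measured: 10 to 62 mm from here along +y, to be seen or felt.
- drawer (a joint): How far the drawer is out, m: 0 shut, 0.055 fully out to the chest's -x; it springs out in about 1 s once the catch lets go, and stays out. The catch's flat brass head lies straight under the hole, 12 mm below the groove's floor; pushed down it resists with 4 N at first, 7 to 9 N where it lets go some 7 to 9 mm further down, and stops hard at 13 mm.
- drawer_handle (a point): Middle of the steel bar handle on the grey drawer front, 45 mm above the bench; it moves out with the drawer. It need not be touched.
- dowel_mid (a point): Centre, half-way up, of the loose wooden dowel: round, 10 mm in diameter, 140 mm long, about 30 g, with a painted red band near its top. Its z runs along the dowel from the tip to the red end. It starts upright in the stand, its tip 10 mm above the bench, so that its top 100 mm stand free above the stand.
- dowel_tip (a point): Middle of the dowel's lower end, 70 mm below its centre. The tip tapers over its last 5 mm to a flat end 7 mm in diameter.
- stand_mouth (a point): Mouth of the stand's hole, in the middle of its top, 50 mm above the bench; z up. The stand is a dark wooden block, 56 x 56 mm and 50 mm high on a 76 mm square foot, fixed to the bench. The hole is 11.5 mm wide and 40 mm deep.
- tin_gold: Bystander: tin with a yellow and blue paper label, 75 mm wide, 110 mm high, origin under its middle. To be left alone.
- squat_bottle: Bystander: small flat white bottle with a black cap, 31 x 60 mm, 107 mm high, origin under its middle. To be left alone.
- jar: Bystander: glass jar with a blue lid, 78 mm wide, 115 mm high, origin under its middle. To be left alone.
Things that resemble listed ones, but are neither listed nor needed, are in the scene too. Of the things shaped like the part that bears stand_mouth, the dark wooden one is meant.

How it is judged (in metres and radians):
On the way, in this order (a step that is already met when the one before it is completed fails the run):
1. the dowel is lifted out of its stand (z of dowel_tip in the frame of stand_mouth above 0.01 m), for 0.1 s.
2. the drawer is let go while the dowel's tip is in the release hole, below the groove's floor (value of joint drawer above 0.006 m and z of dowel_tip in the frame of groove below -0.004 m and x of dowel_tip in the frame of groove between -0.02 and 0.02 m), for 0.02 s.
At the end, for the whole second after the job is handed in: The drawer is out by more than 45 mm; the dowel stands in its stand, its tip more than 30 mm below the hole's mouth and within 8 mm of its axis, upright within 0.12 rad (value of joint drawer above 0.045 m and z of dowel_tip in the frame of stand_mouth below -0.03 m and horizontal distance between dowel_tip and stand_mouth below 0.008 m and angle between dowel_mid's own z axis and vertical below 0.12 rad); the robot touches nothing.
It fails at once if the dowel presses on the chest, its plate or its catch with 22 N or more (contact force between dowel and chest above 22 N).
It fails at once if the tin is moved by more than 30 mm or tipped (distance of tin_gold from where it was at the start of the episode above 0.03 m or angle between tin_gold's own z axis and vertical above 0.3 rad).
It fails at once if the bottle is moved by more than 30 mm or tipped (distance of squat_bottle from where it was at the start of the episode above 0.03 m or angle between squat_bottle's own z axis and vertical above 0.3 rad).
It fails at once if the jar is moved by more than 30 mm or tipped (distance of jar from where it was at the start of the episode above 0.03 m or angle between jar's own z axis and vertical above 0.3 rad).
It also fails if it takes over 72 s, if anything falls off the work surface, if the arm or the gripper's body presses on something with over 40 N, if the wrist force passes 120 N, or if a joint passes its speed limit or range.

## Working session

There is one attempt and no reset: what is moved stays moved. The work goes in short steps, Python scripts to look and compute and a tool call to move; the robot and the scene stay as the last step left them, time stands still between calls to the robot, and variables do not carry over. Pictures are saved under pics/ and viewed, at most 10 in all, crops included, and the job is handed in when it is done.

Besides the shell and the picture viewer there is one more tool, called after "Emit:" as name(argument=value, ...) on one line, values as JSON. step_arm: Moves the arm, as the interface text tells. Shift numbers are shares of 0.05 m and turn numbers shares of 4 degrees, none past 1 either way. Its arguments: {"type":"object","properties":{"targets":{"type":"array"}},"required":["targets"]}

```bash
mkdir -p pics; cat > h.py <<'E'
import numpy as np, cv2
from workcell import readout, get_image, ctrl
def snap(n,f):
    d=get_image(n); cv2.imwrite(f'pics/{f}.png',d['pixels'][:,:,::-1]); np.savez(f'pics/{f}.npz',K=d['intrinsics'],E=d['extrinsics']); return d
def ray(f,uv):
    z=np.load(f'pics/{f}.npz');K,E=z['K'],z['E'];R=E[:3,:3];t=E[:3,3]
    c=-R.T@t; d=R.T@np.linalg.inv(K)@np.array([uv[0],uv[1],1.]); return c,d/np.linalg.norm(d)
def onz(f,uv,h):
    c,d=ray(f,uv); return c+d*(h-c[2])/d[2]
def proj(f,p):
    z=np.load(f'pics/{f}.npz');q=z['K']@(z['E'][:3,:3]@np.array(p,float)+z['E'][:3,3]); return q[:2]/q[2]
def tri(f1,a,f2,b):
    c1,d1=ray(f1,a);c2,d2=ray(f2,b)
    s=np.linalg.lstsq(np.c_[d1,-d2],c2-c1,rcond=None)[0];p,q=c1+s[0]*d1,c2+s[1]*d2
    return (p+q)/2,np.linalg.norm(p-q)
E
python3 - <<'E'
from h import *
for n in('scene','top'):
    snap(n,n+'0'); print(ray(n+'0',(320,240)))
o=readout.get_obs();print(o['t'],o['ft_force'],o['orientation'],o['width'])
E
```

```text
(array([-233.22682444,  586.53763493,  634.35980166]), array([ 0.6860121 , -0.52748525, -0.50114541]))
(array([ 427.13776366,   21.51213351, 1298.55403159]), array([ 0.10545713,  0.02049658, -0.99421259]))
0.1 [ 0.1962386   0.70431103 -0.18100497] [-3.07363471e+00 -6.43567074e-01  4.32715155e-04] 87.83298978824807
```

View pics/scene0.png

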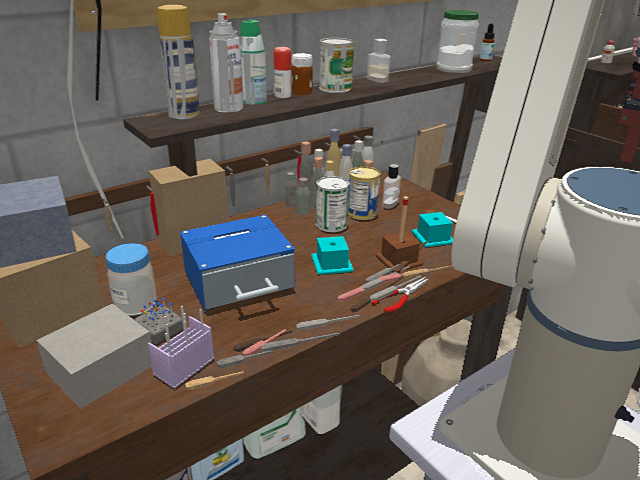

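View pics/top0.png

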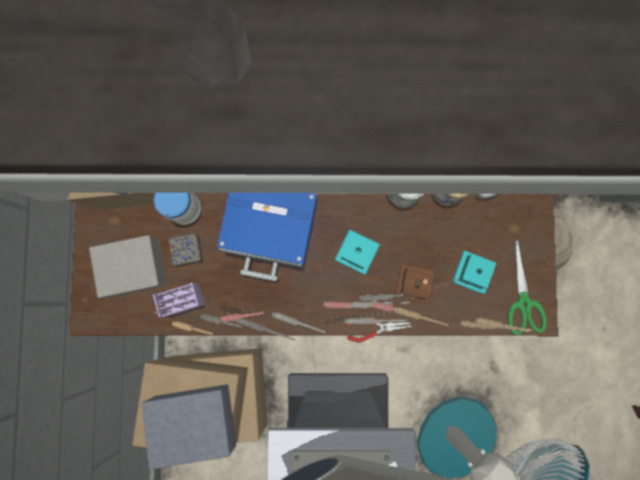

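The stand candidates are two cyan blocks, at scene (332,255)/(435,228) and top (357,251)/(475,272), and the dark wooden block at scene (402,245), top (416,282). The wooden one fits: it is dark wood and holds the red-ended dowel. I'll confirm it in an enlarged crop, next to the groove.

```bash
python3 - <<'E'
from h import *
t=cv2.imread('pics/top0.png');s=cv2.imread('pics/scene0.png')
r=lambda im,x,y,w,h,k:cv2.resize(im[y:y+h,x:x+w],None,fx=k,fy=k,interpolation=cv2.INTER_CUBIC)
a=np.hstack([r(t,215,185,105,75,4)[:300,:400],r(t,390,255,50,37,8)[:300,:400]])
b=np.hstack([r(s,180,210,120,90,3.3334)[:300,:400],r(s,370,185,80,60,5)])
cv2.imwrite('pics/crop.png',np.vstack([a[:296],b[:296]]))
E
```

```text
Traceback (most recent call last):
ValueError: all the input array dimensions except for the concatenation axis must match exactly, but along dimension 0, the array at index 0 has size 300 and the array at index 1 has size 296
```

```bash
python3 - <<'E'
from h import *
t=cv2.imread('pics/top0.png');s=cv2.imread('pics/scene0.png')
r=lambda im,x,y,w,h:cv2.resize(im[y:y+h,x:x+w],(400,300),interpolation=cv2.INTER_CUBIC)
cv2.imwrite('pics/crop.png',np.vstack([np.hstack([r(t,220,185,100,75),r(t,390,255,60,45)]),np.hstack([r(s,180,210,120,90),r(s,370,190,80,60+20)[:300]])]))
E
```

```text
(no output)
```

View pics/crop.png

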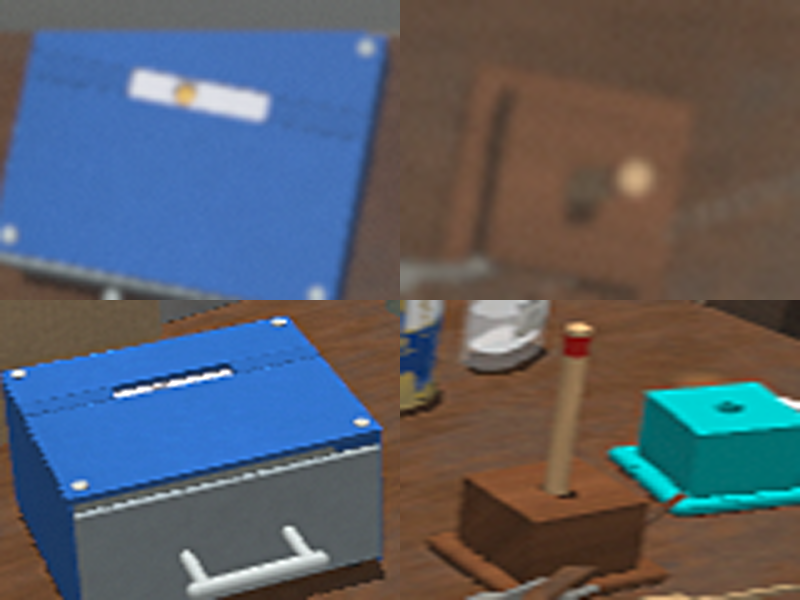

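The crop confirms the wooden stand holds the red-ended dowel. The dowel's top is at top-view (425.3,281.7) and scene (405.6,197.5). The brass spot in the groove is the hole, at about top-view (266.5,208.3).

```bash
python3 - <<'E'
from h import *
np.set_printoptions(precision=1,suppress=True)
print('dowel top',onz('top0',(425.25,281.7),150),onz('scene0',(405.6,197.5),150),tri('top0',(425.25,281.7),'scene0',(405.6,197.5)))
s={'FR':((299.25,258.25),(288.6,246.6)),'BR':((311.5,196.75),(263.7,216.6)),'FL':((222,243.5),(204,265.5))}
P={k:onz('top0',v[0],96.5) for k,v in s.items()}
for k,v in s.items(): print(k,P[k],onz('scene0',v[1],96.5),tri('top0',*v[:1],'scene0',v[1]))
im=cv2.imread('pics/top0.png').astype(float)[195:222,245:295]
b,g,r=im[...,0],im[...,1],im[...,2]
w=np.clip(r-b-15,0,None)*(r>120); yy,xx=np.mgrid[195:222,245:295]; ok=(yy>200)&(yy<217)
w*=ok; hu=((xx*w).sum()/w.sum(),(yy*w).sum()/w.sum()); print('hole px',hu,(w>0).sum())
for h in(78,85,90):print(h,onz('top0',hu,h))
m=((r>150)&ok).astype(np.uint8); rect=cv2.minAreaRect(np.argwhere(m)[:,::-1].astype(np.float32)+[245,195]) if 0 else cv2.minAreaRect((np.argwhere(m)[:,::-1]+[245,195]).astype(np.float32))
print(rect,[onz('top0',p,90) for p in cv2.boxPoints(rect)])
f=P['FR'];l=P['FL'];bk=P['BR']
print('yaw',np.degrees(np.arctan2(*(bk-f)[[1,0]])),np.degrees(np.arctan2(*-(l-f)[[0,1]]*[1,-1])),np.linalg.norm(bk-f),np.linalg.norm(l-f),'centre',(l+bk)/2)
# shelf edge
print('shelf front bottom edge tri', tri('top0',(300,190),'scene0',(300,120)))
for h in(200,300,400): print(h,onz('top0',(270,190),h),proj('scene0',onz('top0',(270,190),h)))
# foot edges orientation
E
```

```text
dowel top [ 467.4 -162.   150. ] [ 468.5 -168.   150. ] (array([ 466.1, -162.9,  152.3]), np.float64(3.498774266605544))
FR [516.7  88.8  96.5] [516.9  84.1  96.5] (array([515.4,  87.3,  98.5]), np.float64(3.6138948621206635))
BR [645.2  64.5  96.5] [647.   58.5  96.5] (array([643.5,  62.9,  99.6]), np.float64(3.859372967716131))
FL [546.6 248.5  96.5] [547.9 244.2  96.5] (array([545.6, 246.8,  98.9]), np.float64(2.920503349248683))
hole px (np.float64(265.9202501954652), np.float64(208.18139171227523)) 24
78 [623.7 161.2  78. ]
85 [622.6 160.4  85. ]
90 [621.8 159.8  90. ]
((269.3269348144531, 208.3654022216797), (34.51643371582031, 6.864063739776611), 11.309932708740234) [array([621.3, 189.4,  90. ]), array([635.5, 186.9,  90. ]), array([621.5, 115.9,  90. ]), array([607.3, 118.6,  90. ])]
yaw -10.699197803184095 -10.621082632358636 130.8335618265741 162.47372166312357 centre [595.9 156.5  96.5]
shelf front bottom edge tri (array([593.1,  48.2, 322.1]), np.float64(70.88686479589943))
200 [639.1 140.  200. ] [227.7 181.1]
300 [619.8 129.2 300. ] [234.9 132.2]
400 [600.5 118.4 400. ] [242.9  77.3]
```

```bash
python3 - <<'E'
from h import *
np.set_printoptions(precision=0,suppress=True)
for uv in((425,182),(390,183),(232,240),(150,240)): print(uv,onz('scene0',uv,0))
for h in(300,400,500,600,700,900): print(h,[(onz('top0',(c,190),h)[:2],proj('scene0',onz('top0',(c,190),h))) for c in(80,270,500)])
# shelf front lower edge if at x=X: height
for X in (650,700,750,800,850,900):
  o=[]
  for uv in((150,143),(300,114),(480,78)):
    c,d=ray('scene0',uv); o.append(c+d*(X-c[0])/d[0])
  print(X,*o)
E
```

```text
(425, 182) [ 727. -518.    0.]
(390, 183) [ 778. -431.    0.]
(232, 240) [748.  83.   0.]
(150, 240) [853. 234.   0.]
300 [(array([618., 457.]), array([ 40., 173.])), (array([620., 129.]), array([235., 132.])), (array([ 622., -270.]), array([396.,  98.]))]
400 [(array([599., 414.]), array([ 61., 105.])), (array([601., 118.]), array([243.,  77.])), (array([ 602., -241.]), array([397.,  54.]))]
500 [(array([580., 370.]), array([83., 30.])), (array([581., 108.]), array([252.,  15.])), (array([ 583., -212.]), array([398.,   3.]))]
600 [(array([561., 326.]), array([108., -54.])), (array([562.,  97.]), array([262., -55.])), (array([ 563., -182.]), array([399., -57.]))]
700 [(array([542., 283.]), array([ 136., -148.])), (array([543.,  86.]), array([ 274., -137.])), (array([ 544., -153.]), array([ 400., -126.]))]
900 [(array([503., 195.]), array([ 203., -375.])), (array([504.,  64.]), array([ 305., -342.])), (array([505., -95.]), array([ 402., -310.]))]
650 [650. 275. 300.] [650. -34. 298.] [ 650. -585.  296.]
700 [700. 258. 281.] [700. -70. 279.] [ 700. -652.  277.]
750 [750. 240. 262.] [ 750. -105.  259.] [ 750. -718.  258.]
800 [800. 223. 243.] [ 800. -140.  240.] [ 800. -784.  239.]
850 [850. 205. 224.] [ 850. -175.  221.] [ 850. -851.  220.]
900 [900. 187. 206.] [ 900. -210.  202.] [ 900. -917.  200.]
```

Emit:
step_arm(targets=[[[0.434, 0.815, 0, 0, 0, -0.6, 1], [0.434, 0.815, 0, 0, 0, -0.6, 1], [0.434, 0.815, 0, 0, 0, -0.6, 1], [0.434, 0.815, 0, 0, 0, -0.6, 1], [0.434, 0.815, 0, 0, 0, -0.6, 1]]])

```text
t: 0.72
ee_pos: [359.7, -367.3, 404.4]
orientation: [-3.125, -0.316, 0.0]
ft_force: [0.0, 0.4, 0.1]
width: 87.7
grasp_force: 0.0
```

Emit:
step_arm(targets=[[[0.434, 0.815, 0, 0, 0, -0.6, 1], [0.434, 0.815, 0, 0, 0, -0.6, 1], [0.434, 0.815, 0, 0, 0, -0.6, 1], [0.434, 0.815, 0, 0, 0, -0.6, 1], [0.434, 0.815, 0, 0, 0, -0.6, 1]]])

```text
t: 1.35
ee_pos: [468.2, -163.5, 404.6]
orientation: [-3.142, 0.012, 0.0]
ft_force: [-0.4, -0.3, -0.3]
width: 87.7
grasp_force: 0.0
```

Emit:
step_arm(targets=[[[0, 0, 0, 0, 0, 0, 1], [0, 0, 0, 0, 0, 0, 1], [0, 0, -0.4, 0, 0, 0, 1], [0, 0, 0, 0, 0, 0, 1], [0, 0, 0, 0, 0, 0, 1]]])

```text
t: 1.98
ee_pos: [467.5, -165.8, 385.0]
orientation: [3.142, -0.011, -0.0]
ft_force: [-0.2, -0.3, -0.0]
width: 87.4
grasp_force: 0.0
```

```bash
python3 - <<'E'
from h import *
snap('scene','s1'); snap('top','t1'); print(readout.get_obs())
E
```

```text
{'t': 2.075, 'qpos': array([-3.64100049e-01,  2.60614493e-01,  1.92660760e+00, -2.52796963e-05,
        9.53481763e-01,  1.21361563e+00]), 'qvel': array([ 0.00663459,  0.00015323,  0.00022008,  0.00108922, -0.00274626,
        0.00209314]), 'joint_torque': array([-8.76066531e-02, -4.12176883e+01, -2.43497247e+01,  2.85078655e-02,
       -5.24234504e-02, -4.03810889e-03]), 'ee_pos': array([ 467.77692164, -165.53357858,  385.27347995]), 'orientation': array([ 3.14124074e+00, -1.08447442e-02,  1.29473854e-03]), 'ft_force': array([-0.98969151,  0.12026623, -0.27784764]), 'moment': array([ 0.02827719,  0.02554027, -0.01210558]), 'grasp_force': 0.0, 'width': 87.68477464952565}
```

View pics/s1.png

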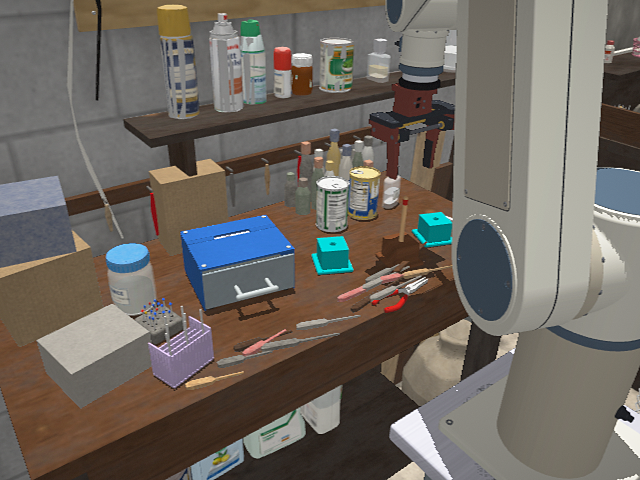

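The dowel (scene (405,200)) stands between the open fingers, whose tips are at (391,175) and (428,163). I'll go down and grip.

Emit:
step_arm(targets=[[[0, 0, -0.5, 0, 0, 0, 1], [0, 0, -0.5, 0, 0, 0, 1], [0, 0, -0.5, 0, 0, 0, 1], [0, 0, -0.4, 0, 0, 0, 1], [0, 0, -0.24, 0, 0, 0, 1]]])

```text
t: 2.7
ee_pos: [467.8, -165.1, 277.2]
orientation: [-3.142, 0.01, 0.0]
ft_force: [0.8, 0.6, -0.1]
width: 87.6
grasp_force: 0.0
```

```bash
python3 - <<'E'
from h import *
d=snap('scene','s2'); o=readout.get_obs();print(o['ee_pos'],o['ft_force'])
p=o['ee_pos']
print(proj('s2',p-[0,0,182]),proj('s2',p-[0,0,163]), proj('s2',p-[0,0,128]))
c=cv2.imread('pics/s2.png')[130:280,330:480];cv2.imwrite('pics/s2c.png',cv2.resize(c,(600,600),interpolation=cv2.INTER_CUBIC))
E
```

```text
[ 467.44008282 -164.98523252  276.23455893] [-0.83007216  1.06507341 -0.97296713]
[402.23760615 222.44733758] [403.12345442 214.26840719] [404.79428634 198.84181736]
```

View pics/s2c.png

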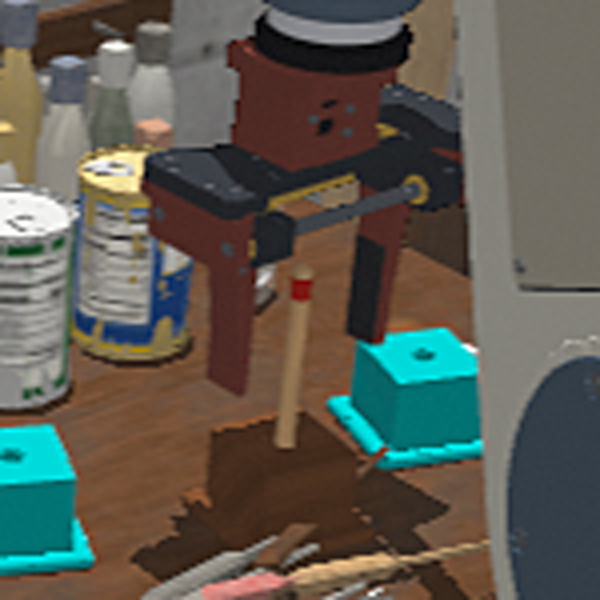

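The dowel stands between the fingers, with its top at (405.5,198) against a predicted (404.8,198.8). I'll close.

Emit:
step_arm(targets=[[[0, 0, 0, 0, 0, 0, 0.4], [0, 0, 0, 0, 0, 0, 0.3], [0, 0, 0, 0, 0, 0, 0.2], [0, 0, 0, 0, 0, 0, 0.16], [0, 0, 0, 0, 0, 0, 0.16]]])

```text
t: 3.38
ee_pos: [467.8, -165.0, 277.9]
orientation: [3.141, -0.01, 0.0]
ft_force: [0.2, 0.3, 1.2]
width: 41.5
grasp_force: 0.0
```

Emit:
step_arm(targets=[[[0, 0, 0, 0, 0, 0, 0], [0, 0, 0, 0, 0, 0, 0], [0, 0, 0, 0, 0, 0, 0], [0, 0, 0, 0, 0, 0, 0], [0, 0, 0, 0, 0, 0, 0]]])

```text
t: 4.0
ee_pos: [467.5, -163.9, 277.6]
orientation: [-3.139, 0.012, 0.002]
ft_force: [1.0, 8.6, 1.7]
width: 9.6
grasp_force: 29.9
```

Emit:
step_arm(targets=[[[0, 0.02, 0, 0, 0, 0, 0], [0, 0.01, 0, 0, 0, 0, 0], [0, 0, 0, 0, 0, 0, 0], [0, 0, 0, 0, 0, 0, 0], [0, 0, 0, 0, 0, 0, 0]]])

```text
t: 4.62
ee_pos: [467.6, -163.0, 277.6]
orientation: [-3.14, 0.011, 0.001]
ft_force: [0.2, 6.2, 1.3]
width: 9.7
grasp_force: 29.9
```

```bash
python3 - <<'E'
from h import *
o=readout.get_obs();print(o['ee_pos'],o['orientation'],o['ft_force'],o['moment'],o['width'])
E
```

```text
[ 467.64378238 -163.04715774  277.59126477] [-3.14035454e+00  1.05420046e-02  7.93782481e-04] [0.20156793 6.19660813 1.3358303 ] [ 1.49740553 -0.23528985 -0.04723265] 9.707133953391414
```

Emit:
step_arm(targets=[[[0, 0.03, 0, 0, 0, 0, 0], [0, 0.03, 0, 0, 0, 0, 0], [0, 0, 0, 0, 0, 0, 0], [0, 0, 0, 0, 0, 0, 0], [0, 0, 0, 0, 0, 0, 0]]])

```text
t: 5.25
ee_pos: [467.8, -160.6, 277.7]
orientation: [3.141, -0.01, 0.0]
ft_force: [-0.4, 0.5, 0.2]
width: 9.5
grasp_force: 30.0
```

Emit:
step_arm(targets=[[[0, 0, 0.2, 0, 0, 0, 0], [0, 0, 0.5, 0, 0, 0, 0], [0, 0, 0.6, 0, 0, 0, 0], [0, 0, 0.6, 0, 0, 0, 0], [0, 0, 0.5, 0, 0, 0, 0]]])

```text
t: 5.88
ee_pos: [467.7, -160.4, 399.6]
orientation: [3.141, -0.01, 0.002]
ft_force: [-0.3, -0.3, -0.3]
width: 9.8
grasp_force: 30.0
```

```bash
python3 - <<'E'
from h import *
d=snap('scene','s3'); o=readout.get_obs();print(o['ee_pos'],o['orientation'],o['ft_force'],o['moment'])
p=o['ee_pos']; tip=p-[0,0,267.6]
print(proj('s3',tip),proj('s3',p-[0,0,182]))
c=cv2.imread('pics/s3.png')[120:270,330:480];cv2.imwrite('pics/s3c.png',cv2.resize(c,(600,600),interpolation=cv2.INTER_CUBIC))
E
```

```text
[ 468.51654262 -160.73575407  402.39279235] [ 3.13970643 -0.0096074   0.00836563] [ 2.0895668  -1.48769732  1.34618692] [-0.0456196  -0.02867528 -0.06214791]
[402.25829842 205.15552396] [406.45136243 165.77120504]
```

View pics/s3c.png

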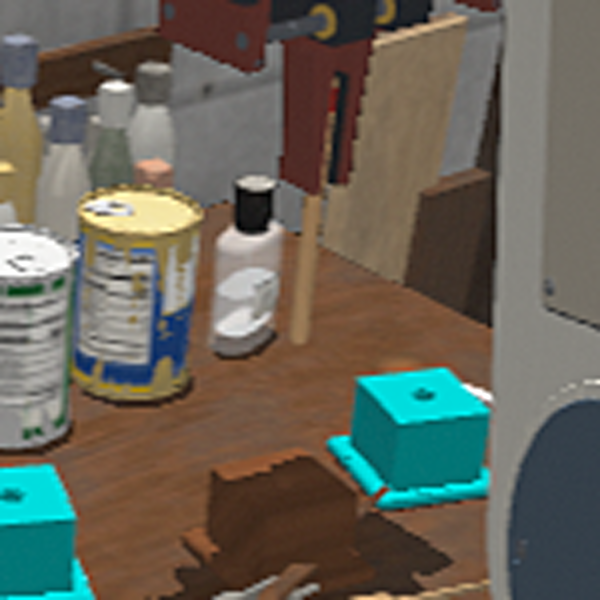

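Emit:
step_arm(targets=[[[0.311, 0.644, 0, 0, 0, 0, 0], [0.311, 0.644, 0, 0, 0, 0, 0], [0.311, 0.644, 0, 0, 0, 0, 0], [0.311, 0.644, 0, 0, 0, 0, 0], [0.311, 0.644, 0, 0, 0, 0, 0]]])

```text
t: 6.55
ee_pos: [545.7, 1.6, 397.6]
orientation: [-3.142, 0.01, 0.0]
ft_force: [0.5, 0.3, -0.3]
width: 9.4
grasp_force: 30.0
```

Emit:
step_arm(targets=[[[0.311, 0.644, 0, 0, 0, 0, 0], [0.311, 0.644, 0, 0, 0, 0, 0], [0.311, 0.644, 0, 0, 0, 0, 0], [0.311, 0.644, 0, 0, 0, 0, 0], [0.311, 0.644, 0, 0, 0, 0, 0]]])

```text
t: 7.18
ee_pos: [623.4, 162.6, 397.4]
orientation: [3.141, -0.009, -0.001]
ft_force: [0.0, -0.6, 0.4]
width: 9.1
grasp_force: 30.0
```

Emit:
step_arm(targets=[[[0, 0, 0, 0, 0, 0, 0], [0, 0, -0.2, 0, 0, 0, 0], [0, 0, -0.2, 0, 0, 0, 0], [0, 0, -0.1, 0, 0, 0, 0], [0, 0, 0, 0, 0, 0, 0]]])

```text
t: 7.8
ee_pos: [623.0, 161.0, 372.0]
orientation: [3.141, -0.011, -0.002]
ft_force: [0.3, -0.1, -0.3]
width: 9.8
grasp_force: 30.0
```

```bash
python3 - <<'E'
from h import *
np.set_printoptions(precision=1,suppress=True)
snap('top','t4');d=snap('scene','s4'); o=readout.get_obs();print(o['ee_pos'],o['orientation'],o['ft_force'])
p=o['ee_pos']; tip=p-[0,0,267.6]
print(tip,proj('s4',tip),'bias',onz('s3',(405,205.7),134.8))
print(proj('s4',tip+[0,0,70]))
cs=cv2.imread('pics/s4.png')[180:270,180:300];ct=cv2.imread('pics/t4.png')[180:255,220:320]
r=lambda c:cv2.resize(c,(400,300),interpolation=cv2.INTER_CUBIC)
cv2.imwrite('pics/c4.png',np.hstack([r(cs),r(ct)]))
E
```

```text
[623.3 161.2 372.8] [-3.1  0.  -0. ] [-0.7 -0.3 -0.7]
[623.3 161.2 105.2] [224.9 231.2] bias [ 463.6 -163.6  134.8]
[222.5 198.7]
```

View pics/c4.png

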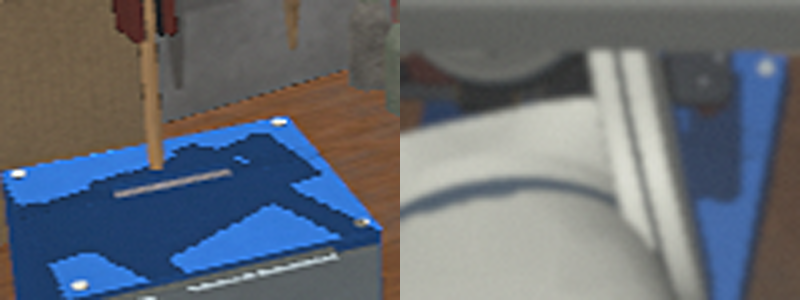

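```bash
python3 - <<'E'
from h import *
np.set_printoptions(precision=2,suppress=True)
b=np.array([1.6,0])
c=np.array([621,153.3,0]);ex=np.array([.983,-.185,0]);ey=np.array([.185,.983,0])
for n,q in(('ctr',c),('L',c+36*ey),('R',c-36*ey),('hole',np.array([623,161.6,0]))):
  print(n,'far-rim',proj('s0' if 0 else 'scene0',q+7*ex+[0,0,95])+b,'near-rim',proj('scene0',q-7*ex+[0,0,95])+b)
im=cv2.imread('pics/scene0.png')[228:243,210:254].astype(int)
w=(im.min(2)>110)
ys,xs=np.nonzero(w); print(xs.min()+210,xs.max()+210)
for x in range(212,252,2):
  k=np.nonzero(w[:,x-210])[0]; print(x,k+228, im[k,x-210,2]-im[k,x-210,0])
E
```

```text
ctr far-rim [229.86 233.53] near-rim [232.11 236.77]
L far-rim [212.01 237.24] near-rim [214.1  240.55]
R far-rim [247.26 229.92] near-rim [249.65 233.08]
hole far-rim [225.6 234.3] near-rim [227.82 237.55]
214 249
212 [] []
214 [238] [-17]
216 [237 238] [-14   0]
218 [237 238] [ 0 -7]
220 [237 238] [   0 -100]
222 [236 237] [ 0 16]
224 [236 237] [  0 -81]
226 [235 236] [ 0 11]
228 [235] [7]
230 [235] [9]
232 [234 235] [0 3]
234 [234 235] [  0 -78]
236 [233 234] [0 0]
238 [233 234] [  0 -68]
240 [233] [0]
242 [232 233] [ 0 -3]
244 [232 233] [   0 -111]
246 [231 232] [ 1 16]
248 [231 232] [  4 -77]
250 [] []
```

In this crop the tip is at scene (226.5,231), just above the groove and near the hole's column. The groove's extent agrees with the prediction to within about a pixel, so I'll descend gently.

Emit:
step_arm(targets=[[[0, 0, -0.1, 0, 0, 0, 0], [0, 0, -0.08, 0, 0, 0, 0], [0, 0, -0.06, 0, 0, 0, 0], [0, 0, 0, 0, 0, 0, 0], [0, 0, 0, 0, 0, 0, 0]]])

```text
t: 8.52
ee_pos: [623.3, 161.5, 360.7]
orientation: [-3.142, 0.009, -0.0]
ft_force: [1.6, 0.1, -0.5]
width: 9.6
grasp_force: 30.0
```

Emit:
step_arm(targets=[[[0, 0, -0.04, 0, 0, 0, 0], [0, 0, -0.04, 0, 0, 0, 0], [0, 0, 0, 0, 0, 0, 0], [0, 0, 0, 0, 0, 0, 0], [0, 0, 0, 0, 0, 0, 0]]])

```text
t: 9.15
ee_pos: [623.3, 161.5, 356.7]
orientation: [-3.142, 0.01, -0.0]
ft_force: [-0.2, -0.7, -0.1]
width: 9.4
grasp_force: 30.0
```

Emit:
step_arm(targets=[[[0, 0, -0.03, 0, 0, 0, 0], [0, 0, -0.03, 0, 0, 0, 0], [0, 0, 0, 0, 0, 0, 0], [0, 0, 0, 0, 0, 0, 0], [0, 0, 0, 0, 0, 0, 0]]])

```text
t: 9.78
ee_pos: [623.2, 161.4, 353.6]
orientation: [3.141, -0.01, -0.001]
ft_force: [-2.4, -2.2, 0.1]
width: 9.6
grasp_force: 30.0
```

Emit:
step_arm(targets=[[[0, 0, -0.03, 0, 0, 0, 0], [0, 0, -0.03, 0, 0, 0, 0], [0, 0, 0, 0, 0, 0, 0], [0, 0, 0, 0, 0, 0, 0], [0, 0, 0, 0, 0, 0, 0]]])

```text
t: 10.4
ee_pos: [623.1, 161.3, 350.4]
orientation: [3.141, -0.01, -0.001]
ft_force: [-2.9, -3.4, 0.3]
width: 9.1
grasp_force: 30.0
```

Emit:
step_arm(targets=[[[-0.016, -0.02, -0.03, 0, 0, 0, 0], [0, 0, -0.03, 0, 0, 0, 0], [0, 0, 0, 0, 0, 0, 0], [0, 0, 0, 0, 0, 0, 0], [0, 0, 0, 0, 0, 0, 0]]])

```text
t: 11.02
ee_pos: [622.5, 160.7, 347.6]
orientation: [-3.141, 0.01, -0.0]
ft_force: [-1.0, -1.0, -0.9]
width: 9.5
grasp_force: 30.0
```

Emit:
step_arm(targets=[[[-0.006, -0.006, -0.03, 0, 0, 0, 0], [0, 0, -0.03, 0, 0, 0, 0], [0, 0, 0, 0, 0, 0, 0], [0, 0, 0, 0, 0, 0, 0], [0, 0, 0, 0, 0, 0, 0]]])

```text
t: 11.65
ee_pos: [622.3, 160.4, 345.2]
orientation: [-3.141, 0.01, -0.002]
ft_force: [-0.6, 0.6, 5.5]
width: 9.3
grasp_force: 30.0
```

Emit:
step_arm(targets=[[[0, 0, -0.03, 0, 0, 0, 0], [0, 0, -0.02, 0, 0, 0, 0], [0, 0, 0, 0, 0, 0, 0], [0, 0, 0, 0, 0, 0, 0], [0, 0, 0, 0, 0, 0, 0]]])

```text
t: 12.28
ee_pos: [622.4, 160.4, 342.8]
orientation: [-3.141, 0.01, -0.002]
ft_force: [-0.4, -0.1, 6.7]
width: 9.6
grasp_force: 30.0
```

Emit:
step_arm(targets=[[[0, 0, -0.02, 0, 0, 0, 0], [0, 0, -0.02, 0, 0, 0, 0], [0, 0, -0.01, 0, 0, 0, 0], [0, 0, 0, 0, 0, 0, 0], [0, 0, 0, 0, 0, 0, 0]]])

```text
t: 12.9
ee_pos: [622.4, 160.4, 340.5]
orientation: [-3.141, 0.01, -0.002]
ft_force: [-1.2, -0.2, 7.2]
width: 9.0
grasp_force: 30.0
```

Emit:
step_arm(targets=[[[0, 0, -0.02, 0, 0, 0, 0], [0, 0, -0.01, 0, 0, 0, 0], [0, 0, 0, 0, 0, 0, 0], [0, 0, 0, 0, 0, 0, 0], [0, 0, 0, 0, 0, 0, 0]]])

```text
t: 13.52
ee_pos: [622.4, 160.4, 339.1]
orientation: [-3.141, 0.01, -0.002]
ft_force: [-1.3, 0.3, 9.1]
width: 9.5
grasp_force: 30.0
```

Emit:
step_arm(targets=[[[0, 0, -0.02, 0, 0, 0, 0], [0, 0, -0.01, 0, 0, 0, 0], [0, 0, 0, 0, 0, 0, 0], [0, 0, 0, 0, 0, 0, 0], [0, 0, 0, 0, 0, 0, 0]]])

```text
t: 14.15
ee_pos: [622.4, 160.4, 337.3]
orientation: [-3.141, 0.01, -0.002]
ft_force: [-1.9, 0.9, 6.4]
width: 9.6
grasp_force: 30.0
```

```bash
python3 - <<'E'
from h import *
d=snap('scene','s5');a=cv2.imread('pics/s4.png').astype(int);b=cv2.imread('pics/s5.png').astype(int)
print((abs(a-b).sum(2)[245:320,190:310]>60).sum())
E
```

```text
2780
```

Emit:
step_arm(targets=[[[0, 0, 0, 0, 0, 0, 0], [0, 0, 0, 0, 0, 0, 0], [0, 0, 0, 0, 0, 0, 0], [0, 0, 0, 0, 0, 0, 0], [0, 0, 0, 0, 0, 0, 0]]])

```text
t: 14.82
ee_pos: [622.4, 160.4, 337.3]
orientation: [-3.141, 0.01, -0.002]
ft_force: [0.2, 0.5, 5.6]
width: 9.4
grasp_force: 30.0
```

Emit:
step_arm(targets=[[[0, 0, 0.1, 0, 0, 0, 0], [0, 0, 0.2, 0, 0, 0, 0], [0, 0, 0.3, 0, 0, 0, 0], [0, 0, 0.4, 0, 0, 0, 0], [0, 0, 0.4, 0, 0, 0, 0]]])

```text
t: 15.45
ee_pos: [622.2, 160.2, 408.3]
orientation: [-3.141, 0.01, -0.001]
ft_force: [0.1, 0.7, 0.1]
width: 9.3
grasp_force: 30.0
```

```bash
python3 - <<'E'
from h import *
snap('scene','s6');o=readout.get_obs();print(o['ee_pos'],o['orientation'],o['ft_force'])
E
```

```text
[622.94454722 160.41229769 411.37882387] [-3.1403777   0.00952116 -0.00776183] [ 2.22430012 -1.68383915  1.66436582]
```

View pics/s6.png

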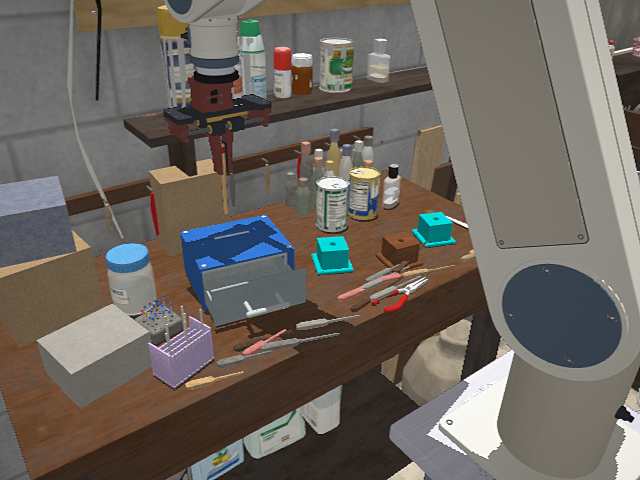

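The drawer is out (front at (255,295)) and the dowel is still in the gripper. I'll go back to the stand.

Emit:
step_arm(targets=[[[-0.309, -0.642, 0, 0, 0, 0, 0], [-0.309, -0.642, 0, 0, 0, 0, 0], [-0.309, -0.642, 0, 0, 0, 0, 0], [-0.309, -0.642, 0, 0, 0, 0, 0], [-0.309, -0.642, 0, 0, 0, 0, 0]]])

```text
t: 16.12
ee_pos: [544.3, -1.2, 407.3]
orientation: [3.142, -0.009, 0.001]
ft_force: [0.8, -0.5, -0.5]
width: 9.4
grasp_force: 30.0
```

Emit:
step_arm(targets=[[[-0.309, -0.642, 0, 0, 0, 0, 0], [-0.309, -0.642, 0, 0, 0, 0, 0], [-0.309, -0.642, 0, 0, 0, 0, 0], [-0.309, -0.642, 0, 0, 0, 0, 0], [-0.309, -0.642, 0, 0, 0, 0, 0]]])

```text
t: 16.75
ee_pos: [467.1, -161.8, 407.3]
orientation: [3.141, -0.01, 0.002]
ft_force: [0.2, -0.1, -0.9]
width: 9.5
grasp_force: 30.0
```

Emit:
step_arm(targets=[[[0, 0, -0.4, 0, 0, 0, 0], [0, 0, -0.5, 0, 0, 0, 0], [0, 0, -0.4, 0, 0, 0, 0], [0, 0, -0.1, 0, 0, 0, 0], [0, 0, 0, 0, 0, 0, 0]]])

```text
t: 17.38
ee_pos: [467.8, -160.8, 337.1]
orientation: [3.141, -0.009, 0.0]
ft_force: [0.4, -0.3, -0.4]
width: 9.4
grasp_force: 30.0
```

Emit:
step_arm(targets=[[[0, 0, 0, 0, 0, 0, 0], [0, 0, 0, 0, 0, 0, 0], [0, 0, 0, 0, 0, 0, 0], [0, 0, 0, 0, 0, 0, 0], [0, 0, 0, 0, 0, 0, 0]]])

```text
t: 18.0
ee_pos: [467.6, -160.7, 336.7]
orientation: [-3.142, 0.009, 0.0]
ft_force: [-0.7, 0.1, 0.2]
width: 9.6
grasp_force: 30.0
```

Emit:
step_arm(targets=[[[0, 0, -0.2, 0, 0, 0, 0], [0, 0, -0.12, 0, 0, 0, 0], [0, 0, -0.1, 0, 0, 0, 0], [0, 0, -0.1, 0, 0, 0, 0], [0, 0, 0, 0, 0, 0, 0]]])

```text
t: 18.62
ee_pos: [467.6, -160.8, 310.2]
orientation: [-3.141, 0.009, 0.001]
ft_force: [0.8, -0.5, 0.3]
width: 9.2
grasp_force: 30.0
```

It's in the hole. I'll keep lowering.

Emit:
step_arm(targets=[[[0, 0, -0.1, 0, 0, 0, 0], [0, 0, -0.1, 0, 0, 0, 0], [0, 0, -0.1, 0, 0, 0, 0], [0, 0, -0.1, 0, 0, 0, 0], [0, 0, 0, 0, 0, 0, 0]]])

```text
t: 19.25
ee_pos: [467.6, -160.8, 290.2]
orientation: [-3.141, 0.009, 0.001]
ft_force: [0.7, 0.7, 0.4]
width: 9.5
grasp_force: 30.0
```

Emit:
step_arm(targets=[[[0, 0, -0.1, 0, 0, 0, 0], [0, 0, -0.06, 0, 0, 0, 0], [0, 0, -0.04, 0, 0, 0, 0], [0, 0, 0, 0, 0, 0, 0], [0, 0, 0, 0, 0, 0, 0]]])

```text
t: 19.88
ee_pos: [467.7, -160.8, 280.7]
orientation: [3.142, -0.01, 0.0]
ft_force: [-0.0, 0.8, -0.9]
width: 9.4
grasp_force: 30.0
```

Emit:
step_arm(targets=[[[0, 0, -0.03, 0, 0, 0, 0], [0, 0, -0.03, 0, 0, 0, 0], [0, 0, 0, 0, 0, 0, 0], [0, 0, 0, 0, 0, 0, 0], [0, 0, 0, 0, 0, 0, 0]]])

```text
t: 20.5
ee_pos: [467.6, -160.8, 277.6]
orientation: [-3.142, 0.01, 0.0]
ft_force: [0.2, -0.5, -0.1]
width: 9.8
grasp_force: 30.0
```

Emit:
step_arm(targets=[[[0, 0, 0, 0, 0, 0, 0.2], [0, 0, 0, 0, 0, 0, 0.4], [0, 0, 0, 0, 0, 0, 0.7], [0, 0, 0, 0, 0, 0, 1], [0, 0, 0, 0, 0, 0, 1]]])

```text
t: 21.12
ee_pos: [467.6, -160.8, 277.7]
orientation: [3.142, -0.01, 0.0]
ft_force: [0.2, -0.4, -0.4]
width: 53.9
grasp_force: 0.0
```

Emit:
step_arm(targets=[[[0, 0, 0, 0, 0, 0, 1], [0, 0, 0, 0, 0, 0, 1], [0, 0, 0, 0, 0, 0, 1], [0, 0, 0.2, 0, 0, 0, 1], [0, 0, 0.4, 0, 0, 0, 1]]])

```text
t: 21.75
ee_pos: [467.4, -160.7, 307.9]
orientation: [-3.141, 0.01, 0.002]
ft_force: [-0.1, 0.5, -0.1]
width: 87.8
grasp_force: 0.0
```

Emit:
step_arm(targets=[[[0, 0, 0.6, 0, 0, 0, 1], [0, 0, 0.6, 0, 0, 0, 1], [0, 0, 0.6, 0, 0, 0, 1], [0, 0, 0, 0, 0, 0, 1], [0, 0, 0, 0, 0, 0, 1]]])

```text
t: 22.38
ee_pos: [467.3, -160.6, 397.4]
orientation: [-3.141, 0.01, 0.001]
ft_force: [-0.0, 1.2, -0.4]
width: 87.7
grasp_force: 0.0
```

```bash
python3 - <<'E'
from h import *
snap('scene','s7');a=cv2.imread('pics/s7.png')[140:340,180:480]
cv2.imwrite('pics/s7c.png',cv2.resize(a,(800,533),interpolation=cv2.INTER_CUBIC))
E
```

```text
(no output)
```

View pics/s7c.png

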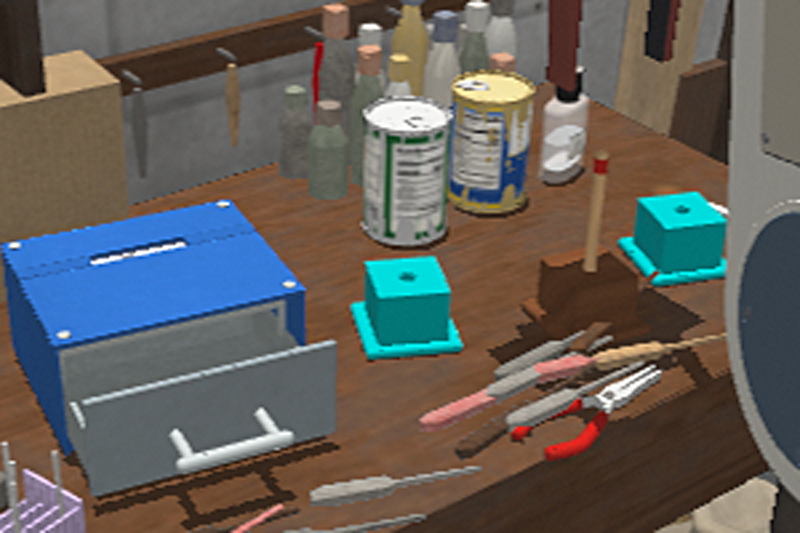

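The dowel stands upright in its stand, with its top at scene (405.4,198.1), the same place as at the start. The drawer is open and the bystanders in view are in place, so I'll hand in.

```bash
python3 -c "
from h import *
print(ctrl.close_job())"
```

```text
the job is handed in; nothing more can be done
None
```

The job is handed in (no verdict came back): the drawer sprang open at about 9 N measured between steps, the dowel is back upright and home in its stand, and the gripper is clear of everything.

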